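Lock the lever-arch file of practice sheets

TASK

The lever-arch file on the felt table has just been filled. Close it up by pushing with the fingertips alone (nothing needs gripping or lifting): push its raised lever over towards the spine and down until it snaps into lock with the two arches shut on the posts, and press the compressor bar down the posts until it lies flat on the sheets. Leave the paperweight, the seal, the ink dish and the hole punch where they are.

Things in the scene. Friction and masses are not known exactly. Their poses are not given: they have to be found in the camera images.
- lever (a joint): Angle (rad) of the file's steel lever: 0 = shut, flat, pointing to the spine; 1.43 to 1.57 at the start = standing up. A spring strut resists closing with up to 10 N at the thumb plate (most near 0.9 rad) as far as the dead point at 0.28 rad; past it the lever snaps to 0 by itself and stays locked. Let go above it, it springs back up.
- thumb_plate (a point): Centre of the pushing face of the round black thumb plate (24 mm across, 3 mm thick, steel rivet in its middle) at the lever's free end, 50 mm from the hinge axis. x: along the hinge axis; y: along the lever to its free end; z: normal of the face to push on, which faces the sheets when the lever stands up and faces up when shut. The lever's arm is 16 mm wide.
- lever_hinge (a point): Middle of the lever's hinge axis, 16 mm above the table. Axes as those of file: the hinge axis is x, and the shut lever points along +y. The pushing face lies 2 mm off the line from the hinge axis along the lever.
- file: A5 lever-arch file lying open, fixed to the table. Origin: on the table, midway between the posts. x along the spine (within 0.55 rad of the robot's x), y from the sheets towards spine and front cover, z up. Covers 3 mm thick, x -115 to 115 mm, y -142 to 312 mm. Sheets, top at z 14.5 mm, y -135 to 11 mm. Lever hinge at y 20 mm, z 16 mm.
- bar_middle (a point): Middle of the top face of the compressor bar, dark steel, 112 mm long (along file x) x 14 x 3 mm, threaded on the two posts. Press here, between the posts. With the bar down on the sheets this point is 17.5 mm above the table. Posts: file x +40 and -40 mm, y 0, 6 mm thick, tops at z 42 mm.
- bar (a joint): Height (m) of the compressor bar's underside above the sheets: 0 = flat on the sheets, 0.010 to 0.020 at the start. It slides on the posts with about 2.5 N of friction and stays where it is left.
- arches (a joint): Angle (rad) of the two wire arches, driven by the lever: 0 = shut on the posts, about 0.9 = open. They swing in the planes file x +40 and -40 mm (4 mm wire), leaving 75 mm between them for the lever and the fingers. Shut they span y 0 to 45 mm, tops at z 61 mm; open they lean over the spine to y 75 mm, up to z 68 mm.
- paperweight: Brass bar paperweight 150 x 24 x 14 mm lying on the sheets, loose; origin at the centre of its underside, x along it.
- seal: Square stone seal 24 x 24 x 58 mm standing on the open front cover, loose; origin at the centre of its underside.
- ink_dish: White ceramic ink dish, 88 mm across, 20 mm high, dried ink inside, on the table beside the sheets, loose; origin at the centre of its underside.
- punch: Two-hole desk punch about 110 x 70 x 60 mm on the table beyond the far end of the file, loose; origin at the centre of its underside.
Mind the look-alikes: they are no part of the job. There is more than one size of the seal; the job needs the largest.

How it is judged:
By the outcome, as a careful person would: the job done as asked, in the order asked, and still so for the second after the job is handed in, with the robot touching nothing.
It also fails if it takes over 42 s, if anything falls off the work surface, if the arm or the gripper's body presses on something with over 40 N, if the wrist force passes 120 N, or if a joint passes its speed limit or range.

ROBOT

A 6-joint arm with a two-finger parallel gripper is mounted at the origin on the work surface. World frame = base frame: x ahead of the robot, y to its left, z up, the work surface at z = 0. Lengths are in m, angles in rad, forces in N, time in s.
With the tool pointing down it reaches from about 0.3 to 0.875 m from the base axis. Payload 6.4 kg.
Tool frame: the origin (TCP) lies at the very end of the fingers, on their centre line; the grasp point (between the pads) lies 19 mm behind it; x points along the fingers, z is the direction in which the jaws open and shut, and the axes are right-handed (so a half turn about x gives the same grasp; the last joint's range is limited). The gripper opens to 88 mm and grips with 3 to 60 N. Pads are 18 mm wide; open, the fingers measure 123 mm over their backs; the gripper's body (75 mm by 187 mm) begins 45 mm behind the grasp point.
Start: joints at [1.081, 0.181, 1.607, -0, 1.354, -0.206], TCP at [0.161, 0.552, 0.213] pointing down, gripper open.
Joint ranges: [-2.99, 2.99], [-0.89, 2.07], [0.3, 2.58], [-1.14, 4.28], [0, 2.63], [-3.12, 3.12]. Speed limits (rad/s): [2.57, 2.57, 3.01, 3.14, 3.14, 3.14].

INTERFACE

Orientations are given as a unit quaternion [x, y, z, w].
In Python, from station import * gives the robot as it stands.
- The arm moves only by the tool move_arm, never from a script. Its argument "series" is a list that holds one entry, the list of rows, each a list of 5 numbers: the shift along the tool's x, y, z in cm, then the turn about the tool's x in degrees, then the opening, from 0 (shut) to 1 (fully open). A call has exactly 10 rows; each row is the pose to reach, as a shift and turn from the pose measured when the call began, along the tool's axes at that moment; what a row does not reach only later rows make up. A row lasts 1/8 s, in which the tool goes at most 62.5 mm and 10.7 degrees, less where a joint would pass 70% of its speed; a pose out of reach is approached as far as the arm can. A call with a gripper value outside its range is refused whole. The fingers move at their own pace and stop on an object; the grip force is fixed at half the most. Time passes only in rows, so rows that repeat a pose let the fingers close, or fill a call up. It gives the time, the measured TCP pose, the force and the opening at its end, in the units of the state.
- state(): the state, without advancing time (a new reading comes with each control period).
- camera(name): name is "scene" or "top" or "wrist"; returns a dict with "img" (384x512x3 uint8, blue, green, red), "z_map" (384x512 float32, m along the optical axis (not along the pixel's ray), 0 where there is no reading), "camera_matrix" (3x3 intrinsics, pixels), "k1" (the pictures are not rectified: a ray, as slopes to the right and down, at radius r is drawn at 1 + k1 r^2 times it, then the intrinsics apply), "position" and "attitude" of the camera in the world; the wrist camera has in their place "hand_eye" (4x4, takes a point from camera to tool coordinates, whose origin is the TCP and whose axes are the tool frame's). Camera axes: x right, y down, z forward; pixel columns grow to the right and rows downward; lengths in m; the calibration is good to about 2 mm. A picture is of the moment at which its call begins: read the wrist's pose just before it.
- close_job(): hands the job in, once; it reports no verdict.
Trained networks look in a picture, given as the dict that the camera call returned (one of the last four; its "shot" number tells which), for a name from the list of things; names that differ only in an ending like _2 or _b are one class to them, and where a whole thing is asked for, a point or a joint stands for the part that bears it (a point fixed in the world has none). Each returns a list of dicts, best first, with "conf" (0 to 1); they miss things now and then, are a little off and sometimes report something else, mostly with a low value. They report only what shows in the picture. A call takes as long as a camera call. They do not tell look-alikes from the thing itself.
- recognise(picture, target): "centre" ([x, y, z] in m, in world coordinates, good to about 4 mm: the middle of the surface that is visible of it).
The state is a dict: "clock": time; "joint_positions": joint angles; "joint_vel": joint speeds; "joint_efforts": joint torques, N m; "tool_pos": TCP position; "tool_rot": TCP orientation; "contact_force": force on the tool from outside, world axes, zero at the start; "torque": the same for the moment, N m; "grip_width": finger opening in m.
Only numpy, scipy, OpenCV 4.12 (cv2) and the standard library are available. Lean on these libraries where they do the work, as an engineer would, in place of code of your own. Each camera call takes 0.05 s, during which the arm holds its last target.

## Working session

There is one attempt and no reset: what is moved stays moved. The work goes in short steps, Python scripts to look and compute and a tool call to move; the robot and the scene stay as the last step left them, time stands still between calls to the robot, and variables do not carry over. Pictures are saved under pics/ and viewed, and the job is handed in when it is done.

Besides the shell and the picture viewer there is one more tool, called after "Request:" in YAML: its name, and indented under it one key for each argument. move_arm: Moves the arm, as the interface text tells. Its arguments: {"type":"object","properties":{"series":{"type":"array"}},"required":["series"]}

```bash
mkdir -p pics
python3 - <<'E'
from station import *
import cv2,numpy as np
s=state(); print({k:np.round(v,3).tolist() for k,v in s.items()})
for n in ["scene","top"]:
    c=camera(n); cv2.imwrite(f"pics/{n}1.png",c["img"]); print(n,c["camera_matrix"],c["k1"],c["position"],c["attitude"])
    np.savez(f"pics/{n}1.npz",**{k:v for k,v in c.items()})
    for t in ["thumb_plate","lever","bar_middle","bar","lever_hinge","file","seal","punch","paperweight","ink_dish","arches"]:
        try: print(t,[(np.round(r["centre"],4).tolist(),round(r["conf"],2)) for r in recognise(c,t)])
        except Exception as e: print(t,e)
E
```

```text
{'clock': 0.0, 'joint_positions': [1.081, 0.182, 1.608, 0.0, 1.354, -0.206], 'joint_vel': [-0.0, -0.0, 0.0, 0.001, -0.001, 0.0], 'joint_efforts': [0.0, -43.387, -34.185, 0.07, 0.039, -0.0], 'tool_pos': [0.161, 0.552, 0.212], 'tool_rot': [-0.425, 0.566, 0.424, 0.565], 'contact_force': [0.1, -0.127, -0.786], 'torque': [-0.018, 0.011, -0.027], 'grip_width': 0.088}
scene [[370.33093774   0.         248.38545851]
 [  0.         370.33093774 192.14561164]
 [  0.           0.           1.        ]] -0.0414950666181283 [1.04714874 0.45523288 0.58258956] [ 0.3790334   0.8292093  -0.3776343  -0.16167239]
thumb_plate [([0.5464, -0.0523, 0.0484], 0.43)]
lever [([0.5681, -0.1565, 0.0252], 0.55)]
bar_middle [([0.5457, -0.0555, 0.0467], 0.59), ([0.5653, -0.0838, 0.0308], 0.45)]
bar [([0.5529, -0.0276, 0.0287], 0.17)]
lever_hinge [([0.5428, 0.0355, 0.0025], 0.91), ([0.575, -0.3085, 0.0121], 0.67)]
file [([0.5466, 0.0336, -0.0016], 0.77)]
seal [([0.578, 0.1514, 0.0402], 0.89), ([0.5235, 0.321, 0.0282], 0.66), ([0.6043, 0.2929, 0.0284], 0.58)]
punch [([0.7489, -0.0202, 0.0459], 0.93)]
paperweight [([0.5647, -0.1526, 0.0262], 0.7)]
ink_dish []
arches [([0.5508, -0.0272, 0.0296], 0.74)]
top [[482.92956022   0.         266.01083791]
 [  0.         482.92956022 199.27844173]
 [  0.           0.           1.        ]] -0.1430161925408417 [0.5265049  0.01351644 1.30258264] [ 0.71103124 -0.70225451  0.02469386 -0.02575652]
thumb_plate []
lever []
bar_middle [([0.5472, -0.0827, 0.0304], 0.66)]
bar [([0.5536, -0.0847, 0.0309], 0.46)]
lever_hinge [([0.5258, 0.0041, 0.0009], 0.77)]
file [([0.5284, 0.005, 0.0094], 0.69)]
seal [([0.5619, 0.1445, 0.0595], 0.66), ([0.5975, 0.2887, 0.0375], 0.38)]
punch []
paperweight [([0.5621, -0.1566, 0.0272], 0.6)]
ink_dish [([0.574, -0.3005, 0.0102], 0.69)]
arches []
```

View pics/scene1.png

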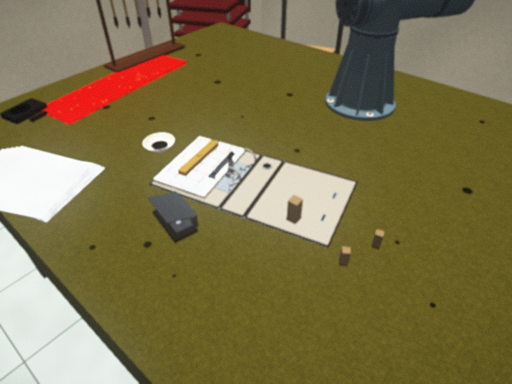

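View pics/top1.png

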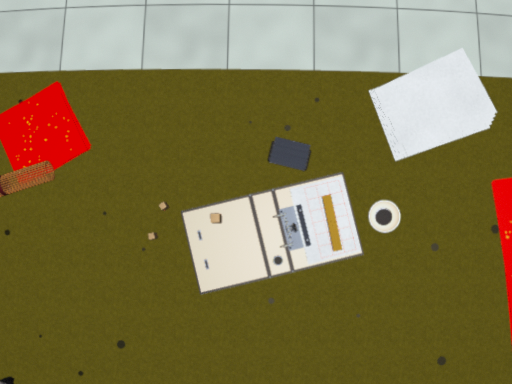

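The top view shows the file with corners near (184,212), (343,174), (362,254) and (201,292), with the mechanism near (293,228). I'll zoom in and compute the file pose.

```bash
cat > h.py <<'E'
import numpy as np,cv2
from scipy.spatial.transform import Rotation as R
def D(c): 
    return np.array([c["k1"],0,0,0,0],float)
def ray(c,uv):
    p=cv2.undistortPoints(np.array(uv,float).reshape(-1,1,2),np.array(c["camera_matrix"]),D(c)).reshape(-1,2)
    return np.c_[p,np.ones(len(p))]
def pose(c,s=None):
    if "position" in c: return R.from_quat(c["attitude"]).as_matrix(),np.array(c["position"])
    T=np.array(c["hand_eye"]);Rt=R.from_quat(s["tool_rot"]).as_matrix()
    return Rt@T[:3,:3],Rt@T[:3,3]+s["tool_pos"]
def atz(c,uv,z,s=None):
    M,t=pose(c,s); d=ray(c,uv)@M.T
    return t+d*((z-t[2])/d[:,2])[:,None]
def proj(c,P,s=None):
    M,t=pose(c,s); q=(np.array(P)-t)@M
    return cv2.projectPoints(q,np.zeros(3),np.zeros(3),np.array(c["camera_matrix"]),D(c))[0].reshape(-1,2)
def cloud(c,s=None):
    v,u=np.mgrid[:384,:512]; r=ray(c,np.c_[u.ravel(),v.ravel()]); z=np.array(c["z_map"]).ravel()
    M,t=pose(c,s); P=(r*z[:,None])@M.T+t; P[z==0]=np.nan
    return P.reshape(384,512,3)
E
python3 - <<'E'
from h import *
c=dict(np.load("pics/top1.npz"));im=c["img"]
cv2.imwrite("pics/topz.png",cv2.resize(im[160:310,170:390],None,fx=3.6,fy=3.6,interpolation=cv2.INTER_CUBIC))
C=atz(c,[(184,212),(343,174),(362,254),(201,292)],0.003);print(C.round(4))
d=[C[0]-C[1],C[3]-C[2]];print([np.linalg.norm(x) for x in d],[np.arctan2(-x[0],x[1]) for x in d])
e=[C[0]-C[3],C[1]-C[2]];print([np.linalg.norm(x) for x in e],[np.arctan2(x[1],x[0]) for x in e])
s=dict(np.load("pics/scene1.npz"))
cv2.imwrite("pics/scenez.png",cv2.resize(s["img"][125:250,145:365],None,fx=3.6,fy=3.6,interpolation=cv2.INTER_CUBIC))
E
```

```text
[[ 0.5821  0.2374  0.003 ]
 [ 0.6909 -0.1924  0.003 ]
 [ 0.4747 -0.2446  0.003 ]
 [ 0.3679  0.1873  0.003 ]]
[np.float64(0.4433501337085573), np.float64(0.4449271400049193)] [np.float64(0.24776573100215224), np.float64(0.24251882340423267)]
[np.float64(0.22007108005665144), np.float64(0.22238245445450588)] [np.float64(0.22957700717908924), np.float64(0.23683070476098822)]
```

View pics/topz.png

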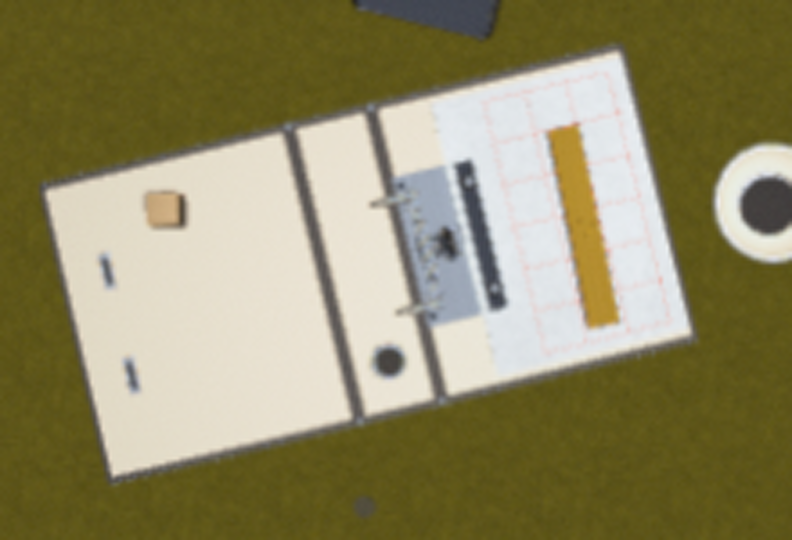

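View pics/scenez.png

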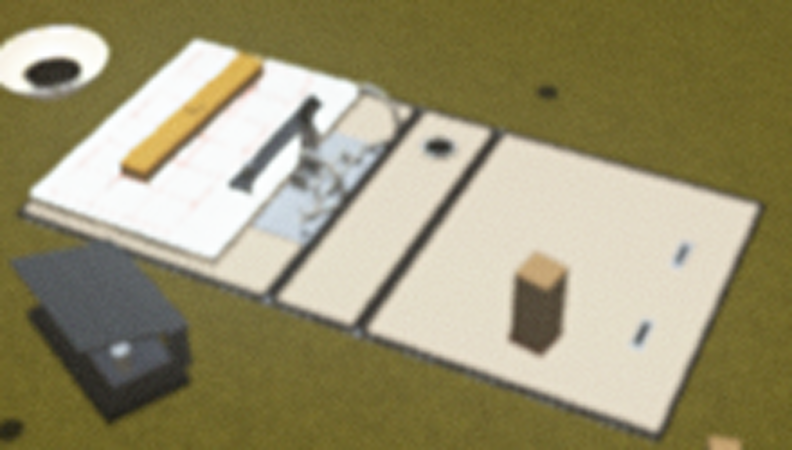

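Both views agree: the file is turned about +0.24 rad, with its origin near (0.549, -0.086). The lever stands at about (440,240) in the enlarged top view, between the posts. Next is the move to a look pose above it.

```bash
cat >> h.py <<'E'
TH=0.24; O=np.array([.549,-.0857,0])
def F(): 
    c,s=np.cos(TH),np.sin(TH); return np.array([[c,-s,0],[s,c,0],[0,0,1.]])
def tofile(P): return (np.array(P)-O)@F()
def toworld(p): return np.array(p)@F().T+O
def plan(s,p):
    "tool-frame shift in cm to file point p(m); turn (deg) to put tool z on file x"
    Rt=R.from_quat(s["tool_rot"]).as_matrix()
    d=Rt.T@(toworld(p)-s["tool_pos"])*100
    z=Rt.T@F()[:,0]; a=np.degrees(np.arctan2(-z[1],z[2]))
    return d.round(2),round(a,1),round((a+180+180)%360-180,1)
E
python3 - <<'E'
from station import *
from h import *
s=state();print(R.from_quat(s["tool_rot"]).as_matrix().round(3))
c=camera("wrist");print(np.array(c["hand_eye"]).round(3),c["camera_matrix"])
print(plan(s,[0,-.02,.22]))
cv2.imwrite("pics/w0.png",c["img"])
E
```

```text
[[ 0.   -0.96  0.28]
 [-0.    0.28  0.96]
 [-1.   -0.   -0.  ]]
[[-0.001 -0.302  0.953 -0.171]
 [-0.    -0.953 -0.302  0.078]
 [ 1.    -0.     0.001 -0.   ]
 [ 0.     0.     0.     1.   ]] [[337.61975087   0.         259.77418792]
 [  0.         337.61975087 181.95398344]
 [  0.           0.           1.        ]]
(array([ -0.74, -56.11, -52.09]), np.float64(60.0), np.float64(-120.0))
```

Run:
```python
from station import *
from h import *
s=state();print(plan(s,[0,.03,.20]))
```

```text
(array([  1.26, -53.6 , -47.76]), np.float64(60.0), np.float64(-120.0))
```

Request:
move_arm:
  series:
    - [[0,-5.4,-4.8,6,0],[0,-10.7,-9.6,12,0],[0,-16,-14.3,18,0],[0,-21.4,-19.1,24,0],[0,-26.8,-23.9,30,0],[0,-32.2,-28.7,36,0],[0,-37.5,-33.4,42,0],[0,-42.9,-38.2,48,0],[0,-48.2,-43,54,0],[0,-53.6,-47.8,60,0]]

```text
clock: 2.5
tool_pos: [0.4934, 0.0201, 0.213]
tool_rot: [-0.083, 0.702, 0.083, 0.703]
contact_force: [1.1, 0.2, 0.6]
grip_width: 0.0003
```

Run:
```python
from station import *
from h import *
s=state();print(s["clock"],s["tool_pos"],s["grip_width"],s["contact_force"],plan(s,[0,.03,.20]))
```

```text
2.5 [0.49335585 0.02007957 0.21299831] 0.0003214606176680161 [1.10906811 0.19674145 0.58763444] (array([ 1.3 , -8.59,  2.92]), np.float64(-0.2), np.float64(179.8))
```

Request:
move_arm:
  series:
    - [[0.5,-3,1,0,0],[1,-6,2,0,0],[1.3,-8.6,2.9,0,0],[1.3,-8.6,2.9,0,0],[1.3,-8.6,2.9,0,0],[1.3,-8.6,2.9,0,0],[1.3,-8.6,2.9,0,0],[1.3,-8.6,2.9,0,0],[1.3,-8.6,2.9,0,0],[1.3,-8.6,2.9,0,0]]

```text
clock: 3.75
tool_pos: [0.5416, -0.0567, 0.2]
tool_rot: [-0.083, 0.702, 0.083, 0.703]
contact_force: [-0.0, -0.6, -0.3]
grip_width: 0.0005
```

Run:
```python
from station import *
from h import *
s=state();c=camera("wrist");cv2.imwrite("pics/w1.png",c["img"]);np.savez("pics/w1.npz",tool_pos=s["tool_pos"],tool_rot=s["tool_rot"],**c)
print(s["clock"],s["tool_pos"],s["contact_force"])
for t in ["thumb_plate","bar_middle","lever_hinge"]:
    print(t,[(np.round(r["centre"],4).tolist(),tofile(r["centre"]).round(4),round(r["conf"],2)) for r in recognise(c,t)])
im=c["img"].copy()
P=cloud(c,s)
pts={ 'A':(.04,0,.042),'B':(-.04,0,.042),'s1':(.115,-.142,.003),'s2':(-.115,-.142,.003),'h':(0,.02,.016),'p1':(.115,.011,.0145),'t':(0,.02,.066)}
for k,p in pts.items():
    u=proj(c,[toworld(p)],s)[0];print(k,u.round(1));cv2.circle(im,tuple(int(x) for x in u.round()),2,(0,0,255),1)
cv2.imwrite("pics/w1o.png",cv2.resize(im,None,fx=1.5,fy=1.5))
```

```text
3.75 [ 0.54163108 -0.05671919  0.2000402 ] [-0.00605703 -0.55630025 -0.33759667]
thumb_plate [([0.5423, -0.0551, 0.0465], array([0.0008, 0.0313, 0.0465]), 0.93)]
bar_middle [([0.5502, -0.0806, 0.0296], array([0.0024, 0.0047, 0.0296]), 0.67)]
lever_hinge [([0.5393, -0.0212, 0.002], array([0.0059, 0.065 , 0.002 ]), 0.85), ([0.5531, -0.0804, 0.0303], array([0.0052, 0.0042, 0.0303]), 0.16)]
A [298.3 185.2]
B [220.3 185.6]
s1 [351.4 282.9]
s2 [168.1 283.8]
h [259.2 160.3]
p1 [364.8 167.5]
t [259.2 173.1]
```

View pics/w1o.png

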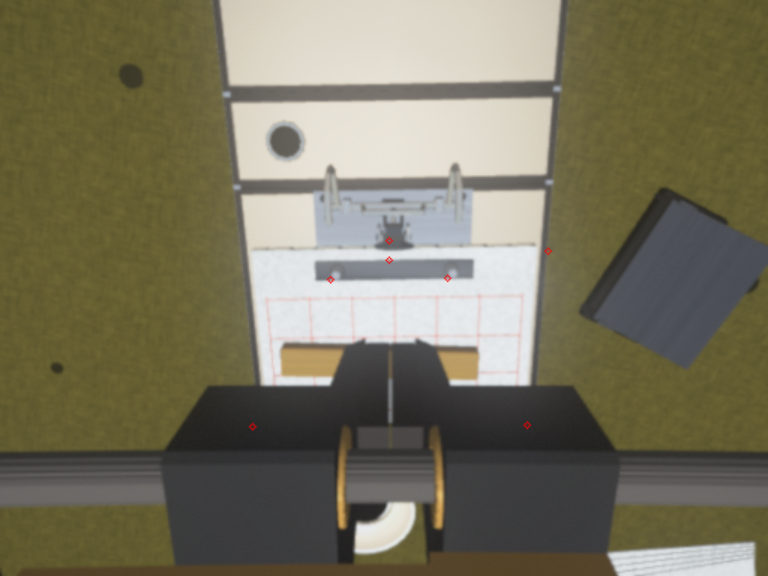

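The wrist picture has post tops near (223,183) and (301,181), the thumb plate near (262,163) and the bar across row ~180. My file estimate is about 3 px off, so I'll refine it.

Run:
```python
from h import *
c=dict(np.load("pics/w1.npz"));s=c
cv2.imwrite("pics/w1z.png",cv2.resize(c["img"][105:200,190:330],None,fx=5.6,fy=5.6,interpolation=cv2.INTER_CUBIC))
P=cloud(c,s);f=(P-O)@F()
for v in range(150,192,2): print(v,[tuple((f[v,u]*1000).round().astype(int)) if np.isfinite(f[v,u,0]) else None for u in (245,255,260,262,264,270,280)])
```

```text
150 [(np.int64(-16), np.int64(29), np.int64(3)), (np.int64(-4), np.int64(31), np.int64(16)), (np.int64(1), np.int64(34), np.int64(27)), (np.int64(3), np.int64(33), np.int64(25)), (np.int64(5), np.int64(33), np.int64(25)), (np.int64(12), np.int64(29), np.int64(3)), (np.int64(23), np.int64(28), np.int64(3))]
152 [(np.int64(-16), np.int64(26), np.int64(2)), (np.int64(-5), np.int64(26), np.int64(4)), (np.int64(1), np.int64(31), np.int64(26)), (np.int64(3), np.int64(31), np.int64(25)), (np.int64(5), np.int64(31), np.int64(26)), (np.int64(12), np.int64(26), np.int64(3)), (np.int64(23), np.int64(26), np.int64(4))]
154 [(np.int64(-16), np.int64(24), np.int64(2)), (np.int64(-4), np.int64(28), np.int64(21)), (np.int64(1), np.int64(29), np.int64(27)), (np.int64(3), np.int64(29), np.int64(25)), (np.int64(5), np.int64(29), np.int64(26)), (np.int64(11), np.int64(30), np.int64(32)), (np.int64(23), np.int64(24), np.int64(3))]
156 [(np.int64(-16), np.int64(22), np.int64(3)), (np.int64(-4), np.int64(27), np.int64(24)), (np.int64(1), np.int64(27), np.int64(24)), (np.int64(3), np.int64(27), np.int64(24)
[... 4687 characters left out ...]
10), np.int64(14)), (np.int64(23), np.int64(-10), np.int64(12))]
188 [(np.int64(-16), np.int64(-12), np.int64(13)), (np.int64(-5), np.int64(-12), np.int64(14)), (np.int64(1), np.int64(-13), np.int64(11)), (np.int64(3), np.int64(-12), np.int64(14)), (np.int64(5), np.int64(-13), np.int64(13)), (np.int64(12), np.int64(-12), np.int64(14)), (np.int64(23), np.int64(-13), np.int64(13))]
190 [(np.int64(-16), np.int64(-15), np.int64(13)), (np.int64(-5), np.int64(-15), np.int64(14)), (np.int64(1), np.int64(-15), np.int64(13)), (np.int64(3), np.int64(-15), np.int64(14)), (np.int64(5), np.int64(-15), np.int64(13)), (np.int64(12), np.int64(-15), np.int64(12)), (np.int64(23), np.int64(-15), np.int64(13))]
```

View pics/w1z.png

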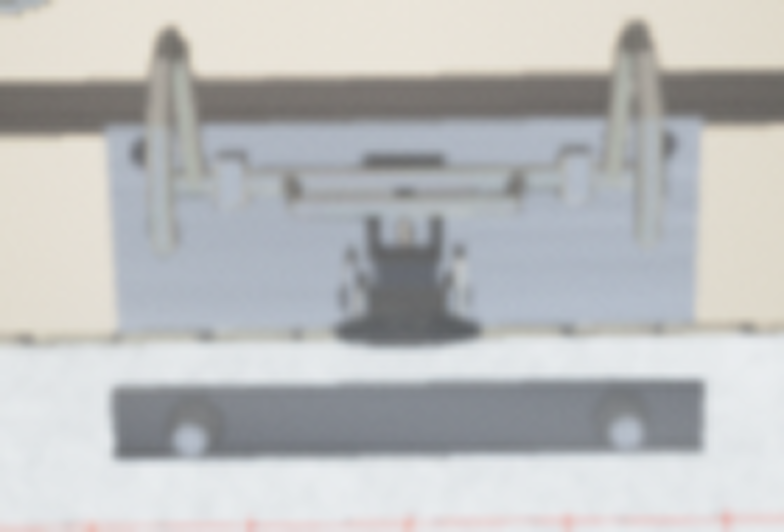

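Run:
```python
from h import *
c=dict(np.load("pics/w1.npz"));s=c
p=atz(c,[(223.5,182.8),(301.2,181.7)],.042,s);print(p,np.linalg.norm(p[1]-p[0]),p.mean(0)); d=p[1]-p[0];print(np.arctan2(d[1],d[0]))
P=cloud(c,s)
b=atz(c,[(189.5+112/5.6,0+105+ (387+458)/2/5.6),(189.5+703/5.6,104.5+(380+450)/2/5.6)],.031,s);print(b,b.mean(0));d=b[1]-b[0];print(np.arctan2(d[1],d[0]),np.linalg.norm(d))
# edges of file covers left/right from the image (in 1.5x view): hinges
h=atz(c,np.array([(237,187),(548,182),(227,94),(557,88)])/1.5-.2,.003,s);print(h)
for i in (0,2): d=h[i+1]-h[i];print(np.arctan2(d[1],d[0]),np.linalg.norm(d),h[i:i+2].mean(0))
```

```text
[[ 0.51277176 -0.09150496  0.042     ]
 [ 0.58967824 -0.07187798  0.042     ]] 0.07937144337697256 [ 0.551225   -0.08169147  0.042     ]
0.24987226394080805
[[ 0.4975597  -0.09607376  0.031     ]
 [ 0.60510836 -0.06823699  0.031     ]] [ 0.55133403 -0.08215537  0.031     ]
0.25327135473251683 0.11109275411924653
[[ 0.42928776 -0.0562945   0.003     ]
 [ 0.64592714 -0.00067496  0.003     ]
 [ 0.41389553  0.0045596   0.003     ]
 [ 0.63101825  0.06062451  0.003     ]]
0.2513100925794148 0.22366526818646393 [ 0.53760745 -0.02848473  0.003     ]
0.2526978088347171 0.2242443959320525 [0.52245689 0.03259206 0.003     ]
```

```bash
sed -i 's/^TH=.*/TH=0.25; O=np.array([.5512,-.0818,0])/' h.py
python3 - <<'E'
from station import *
from h import *
s=state();print(tofile(s["tool_pos"]),plan(s,[0,.0,.20]),plan(s,[0,.003,.061]))
for th in [1.5,1.3,1.1,.9,.7,.5,.3,.15,.0]:
    print(th, "tcp y %.1f z %.1f"%(20+48*np.cos(th)-2*np.sin(th)-9,16+48*np.sin(th)+2*np.cos(th)))
E
```

```text
[-0.00307952  0.02659315  0.20000152] (array([ 0.  , -2.65,  0.35]), np.float64(-0.8), np.float64(179.2)) (array([13.9 , -2.35,  0.33]), np.float64(-0.8), np.float64(179.2))
1.5 tcp y 12.4 z 64.0
1.3 tcp y 21.9 z 62.8
1.1 tcp y 31.0 z 59.7
0.9 tcp y 39.3 z 54.8
0.7 tcp y 46.4 z 48.5
0.5 tcp y 52.2 z 40.8
0.3 tcp y 56.3 z 32.1
0.15 tcp y 58.2 z 25.2
0.0 tcp y 59.0 z 18.0
```

Request:
move_arm:
  series:
    - [[0,-2.7,0.3,-0.8,0],[3,-2.7,0.3,-0.8,0],[6,-2.7,0.3,-0.8,0],[9,-2.7,0.3,-0.8,0],[11,-2.7,0.3,-0.8,0],[12.5,-2.7,0.3,-0.8,0],[13.5,-2.7,0.3,-0.8,0],[13.9,-2.7,0.3,-0.8,0],[13.9,-2.6,0.3,-0.8,0],[13.9,-2.6,0.3,-0.8,0]]

```text
clock: 5.2
tool_pos: [0.5513, -0.0815, 0.0617]
tool_rot: [-0.088, 0.701, 0.088, 0.702]
contact_force: [0.7, 0.3, -0.2]
grip_width: 0.0005
```

Run:
```python
from station import *
from h import *
s=state();print(s["clock"],tofile(s["tool_pos"]),s["contact_force"],plan(s,[0,.003,.061]))
c=camera("wrist");cv2.imwrite("pics/w2.png",c["img"])
im=c["img"];cv2.imwrite("pics/w2z.png",cv2.resize(im[60:310,150:370],None,fx=2.4,fy=2.4,interpolation=cv2.INTER_CUBIC))
```

```text
5.2 [0.0001465  0.00031861 0.06167011] [ 0.71307981  0.26190805 -0.19292474] (array([ 0.07,  0.27, -0.01]), np.float64(-0.0), np.float64(180.0))
```

View pics/w2z.png

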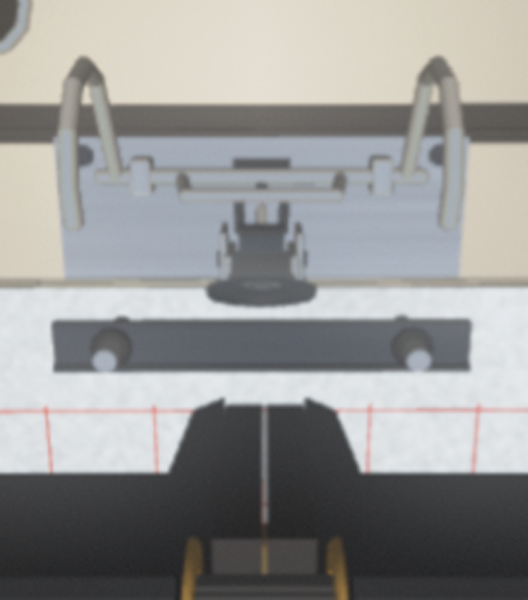

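The fingers are centred on the sheet side of the plate, with the plate at about (262,290) and the fingertips at about (265,405). Starting the arc push.

Request:
move_arm:
  series:
    - [[0,0.6,0,0,0],[0,1.2,0,0,0],[0,1.7,0,0,0],[0,2.2,0,0,0],[0.1,2.7,0,0,0],[0.2,3.1,0,0,0],[0.4,3.5,0,0,0],[0.7,3.9,0,0,0],[1,4.3,0,0,0],[1.3,4.6,0,0,0]]

```text
clock: 6.5
tool_pos: [0.5398, -0.0367, 0.0484]
tool_rot: [-0.088, 0.701, 0.088, 0.702]
contact_force: [-0.6, 0.9, 0.1]
grip_width: -0.0001
```

Run:
```python
from station import *
from h import *
s=state();print(s["clock"],tofile(s["tool_pos"]),s["contact_force"])
c=camera("wrist");cv2.imwrite("pics/w3.png",c["img"])
im=c["img"];cv2.imwrite("pics/w3z.png",cv2.resize(im[60:310,150:370],None,fx=2.4,fy=2.4,interpolation=cv2.INTER_CUBIC))
```

```text
6.5 [8.80816540e-05 4.65532762e-02 4.83682798e-02] [-0.6007814   0.93258243  0.1077149 ]
```

View pics/w3z.png

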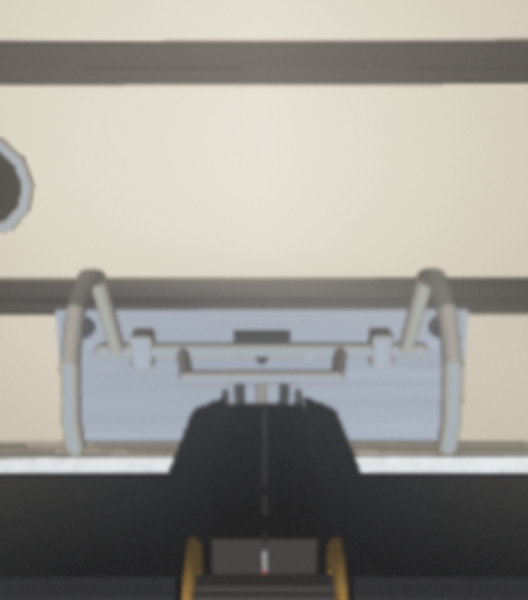

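No force, and the arches are still open. I'll check from the scene camera.

Run:
```python
from station import *
from h import *
s=state();c=camera("scene")
im=c["img"];cv2.imwrite("pics/s3z.png",cv2.resize(im[120:220,190:310],None,fx=6,fy=6,interpolation=cv2.INTER_CUBIC))
```

```text
(no output)
```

View pics/s3z.png

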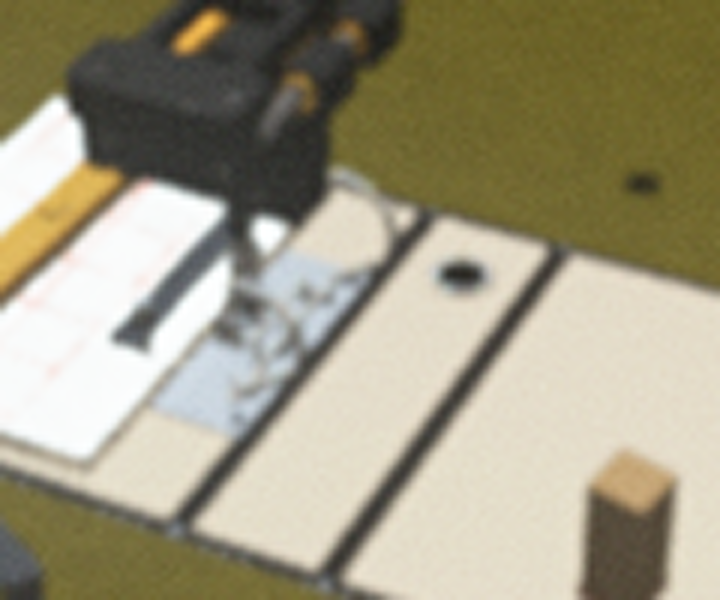

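Run:
```python
from station import *
from h import *
s=state();c=camera("scene");im=c["img"]
im=cv2.resize(im[120:220,190:310],None,fx=6,fy=6,interpolation=cv2.INTER_CUBIC)
def q(p): return tuple(int(x) for x in ((proj(c,[p])[0]-[190,120]+.5)*6))
for p,col in [(s["tool_pos"],(0,0,255)),(s["tool_pos"]+[0,0,.06],(0,0,255)),(toworld([.04,0,.042]),(255,0,0)),(toworld([-.04,0,.042]),(255,0,0)),(toworld([0,.02,.016]),(0,255,0)),(toworld([0,.02,.066]),(0,255,0)),(toworld([.056,0,.031]),(255,0,255))]:
    cv2.circle(im,q(p),4,col,1)
cv2.imwrite("pics/s4z.png",im)
c2=camera("top");cv2.imwrite("pics/t4z.png",cv2.resize(c2["img"][180:290,220:370],None,fx=5,fy=5,interpolation=cv2.INTER_CUBIC))
f=(cloud(c)-O)@F(); m=(abs(f[...,0])<.02)&(f[...,1]>-.02)&(f[...,1]<.1)&(f[...,2]>.02)
v,u=np.where(m)
for a,b in list(zip(v,u))[::3]: print(a,b,(f[a,b]*1000).round().astype(int),c["img"][a,b])
```

```text
0 198 [  9 -17 406] [93 88 72]
0 201 [ 10 -10 407] [58 53 47]
0 204 [ 12  -2 408] [105  97  83]
0 207 [ 17   8 410] [109 102  84]
1 197 [  9 -19 404] [96 84 75]
1 200 [ 11 -11 405] [69 66 56]
1 203 [ 14  -2 407] [92 85 71]
1 206 [ 18   6 408] [103  97  81]
2 198 [ 14 -13 404] [88 82 69]
2 201 [  8 -11 403] [67 61 55]
2 204 [ 15   0 405] [96 90 76]
2 207 [ 18   8 407] [103  96  79]
3 199 [ 12 -13 402] [69 65 56]
3 202 [ 15  -5 403] [77 72 62]
3 205 [ 17   4 405] [94 87 74]
4 198 [ 13 -15 400] [80 74 62]
4 201 [ 11  -9 400] [69 65 56]
4 204 [ 15   0 402] [89 84 73]
5 198 [ 14 -14 399] [74 70 60]
5 201 [ 14  -8 399] [68 61 54]
5 205 [ 20   5 402] [88 82 68]
6 197 [ 15 -16 397] [75 70 61]
6 200 [ 11 -12 397] [57 55 49]
6 203 [ 17  -2 399] [83 77 64]
7 197 [ 13 -17 395] [70 63 56]
7 200 [ 14 -10 396] [59 56 50]
7 203 [ 19   0 398] [75 70 59]
8 198 [ 15 -14 394] [67 63 53]
8 201 [ 14  -8 394] [67 62 55]
9 197 [ 16 -16 392] [63 59 51]
9 200 [ 12 -12 392] [59 55 49]
9 203 [ 20   0 395] [74 69 60]
10 199 [ 15 -13 391] [56 51 46]
10 202 [ 19  -3 393] [65 59 53]
11 198 [ 16 -14 389] [53 50 46]

[... 18034 characters left out ...]
[138 135 130]
166 228 [ 9 23 40] [189 196 195]
166 231 [-6 23 30] [135 136 134]
167 217 [14 -5 32] [117 116 112]
167 220 [12  2 33] [110 105  99]
167 223 [ 3  5 28] [239 240 236]
168 217 [18 -3 32] [104 101  93]
168 220 [15  4 32] [130 129 125]
168 238 [-14  38  24] [207 205 195]
169 217 [20 -2 31] [101  94  93]
169 228 [ 9 23 31] [135 140 136]
169 231 [ 2 27 28] [105 107 107]
170 229 [ 8 25 29] [91 95 96]
170 232 [ 2 30 26] [90 94 95]
170 238 [-8 41 22] [202 198 192]
171 229 [ 7 24 24] [101 105 103]
171 232 [ 4 31 25] [85 89 88]
172 229 [ 9 25 23] [131 131 126]
172 232 [ 4 31 21] [106 109 107]
173 234 [ 7 38 23] [176 175 173]
174 234 [12 41 24] [182 182 176]
176 232 [20 39 23] [185 188 180]
```

View pics/s4z.png

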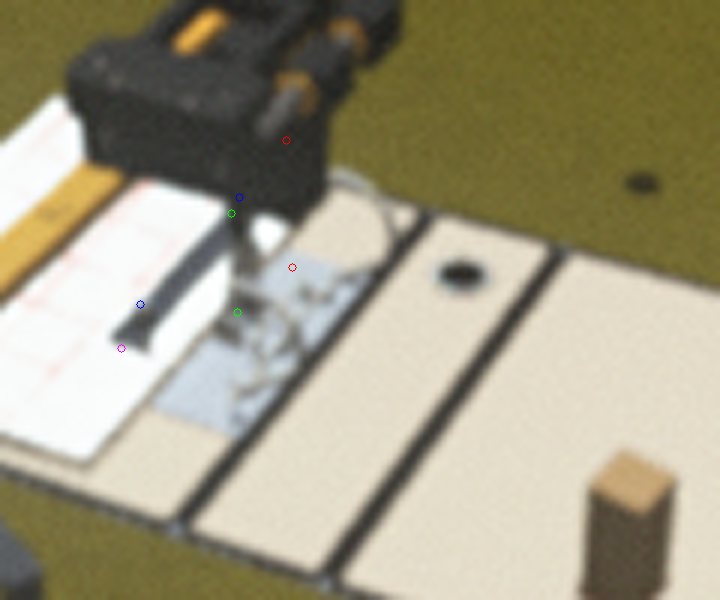

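View pics/t4z.png

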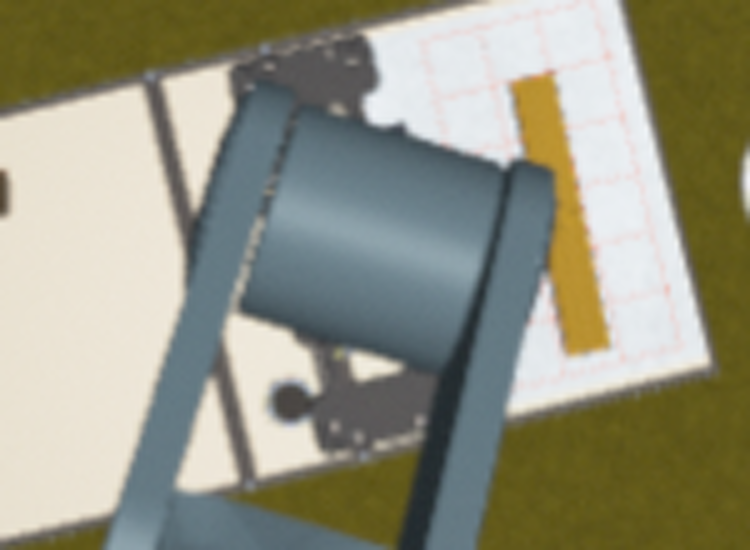

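The lever is still upright (depth puts it at y 23–28 mm, up to z ≈ 72), and the fingertips seem to end above where the TCP should be. I'll measure the fingertips in the wrist camera.

Run:
```python
from station import *
from h import *
s=state();c=camera("wrist")
T=np.array(c["hand_eye"]);v,u=np.mgrid[:384,:512]
r=ray(c,np.c_[u.ravel(),v.ravel()]);z=np.array(c["z_map"]).ravel()
Q=((r*z[:,None])@T[:3,:3].T+T[:3,3]).reshape(384,512,3)*1000
for row in range(215,384,10): print(row,[Q[row,k].round().astype(int).tolist() if z.reshape(384,512)[row,k]>0 else None for k in (235,250,262,275)])
print("tip px",proj(c,[s["tool_pos"]],s))
```

```text
215 [[27, -7, -15], [27, -7, -6], [26, -7, 2], [26, -6, 10]]
225 [[45, -22, -17], [30, -15, -6], [45, -22, 2], [38, -19, 11]]
235 [[-35, 10, -11], [-32, 9, -4], [-33, 9, 1], [-32, 9, 7]]
245 [[-45, 10, -10], [-40, 8, -4], [-41, 8, 1], [-41, 8, 7]]
255 [[-52, 10, -9], [-49, 8, -3], [-47, 7, 1], [-50, 9, 7]]
265 [[-59, 9, -9], [-57, 8, -3], [-48, 3, 1], [-58, 9, 6]]
275 [[-67, 11, -8], [-64, 9, -3], [-65, 9, 1], [-64, 8, 6]]
285 [[-72, 10, -8], [-70, 8, -3], [-69, 8, 1], [-69, 8, 6]]
295 [[-78, 10, -8], [-71, 5, -3], [-70, 4, 1], [-70, 5, 6]]
305 [[-104, 26, -5], [-103, 26, -2], [-103, 26, 1], [-103, 26, 4]]
315 [[-105, 25, -5], [-105, 24, -2], [-106, 25, 1], [-105, 25, 4]]
325 [[-108, 24, -5], [-106, 23, -2], [-106, 22, 1], [-107, 24, 4]]
335 [[-85, 1, -7], [35, -106, -7], [35, -106, 2], [35, -106, 12]]
345 [[-86, -2, -7], [31, -111, -7], [32, -113, 2], [32, -112, 12]]
355 [[-87, -5, -7], [21, -111, -6], [22, -112, 2], [23, -113, 11]]
365 [[-89, -7, -7], [22, -120, -6], [21, -120, 2], [21, -120, 11]]
375 [[-89, -10, -7], [22, -129, -7], [22, -130, 2], [22, -129, 11]]
tip px [[258.8184963  222.88799059]]
```

Run:
```python
from station import *
from h import *
s=state();c=camera("wrist")
T=np.array(c["hand_eye"]);v,u=np.mgrid[:384,:512]
r=ray(c,np.c_[u.ravel(),v.ravel()]);z=np.array(c["z_map"]).ravel()
Q=((r*z[:,None])@T[:3,:3].T+T[:3,3]).reshape(384,512,3)*1000
for col in (240,256,268,160,200,330):
    print(col,[(k,Q[k,col].round().astype(int).tolist()) for k in list(range(224,234,1))+[252,255,258,262,266]])
cv2.imwrite("pics/w4.png",c["img"])
```

```text
240 [(224, [46, -22, -13]), (225, [46, -22, -13]), (226, [-26, 10, -9]), (227, [-27, 10, -9]), (228, [-28, 10, -9]), (229, [-28, 10, -9]), (230, [-31, 10, -9]), (231, [-32, 10, -8]), (232, [-33, 11, -8]), (233, [-34, 10, -8]), (252, [-47, 8, -8]), (255, [-50, 9, -7]), (258, [-52, 8, -7]), (262, [-55, 8, -7]), (266, [-59, 9, -7])]
256 [(224, [45, -21, -2]), (225, [46, -23, -2]), (226, [31, -16, -2]), (227, [26, -15, -2]), (228, [-26, 9, -1]), (229, [-26, 9, -1]), (230, [-28, 9, -1]), (231, [-28, 9, -1]), (232, [-29, 9, -1]), (233, [-31, 9, -1]), (252, [-48, 9, -1]), (255, [-50, 9, -1]), (258, [-51, 8, -1]), (262, [-50, 5, -1]), (266, [-50, 4, -1])]
268 [(224, [32, -15, 6]), (225, [31, -16, 6]), (226, [32, -17, 6]), (227, [33, -18, 6]), (228, [-25, 9, 4]), (229, [-26, 9, 4]), (230, [-27, 9, 4]), (231, [-29, 9, 4]), (232, [-30, 9, 4]), (233, [-31, 9, 4]), (252, [-47, 8, 4]), (255, [-48, 8, 4]), (258, [-52, 8, 4]), (262, [-54, 8, 4]), (266, [-58, 9, 4])]
160 [(224, [47, -22, -69]), (225, [47, -23, -70]), (226, [45, -23, -69]), (227, [46, -24, -69]), (228, [47, -25, -70]), (229, [46, -25,
[... 199 characters left out ...]
-98, 33, -24])]
200 [(224, [46, -21, -41]), (225, [45, -22, -41]), (226, [46, -23, -41]), (227, [45, -24, -41]), (228, [46, -25, -41]), (229, [45, -25, -41]), (230, [46, -26, -41]), (231, [44, -26, -41]), (232, [44, -27, -41]), (233, [45, -28, -41]), (252, [36, -38, -40]), (255, [36, -40, -41]), (258, [-95, 33, -15]), (262, [-96, 33, -15]), (266, [-98, 33, -14])]
330 [(224, [45, -21, 49]), (225, [45, -22, 50]), (226, [45, -23, 50]), (227, [46, -24, 50]), (228, [45, -24, 50]), (229, [46, -26, 50]), (230, [45, -26, 50]), (231, [46, -27, 50]), (232, [44, -27, 50]), (233, [45, -28, 50]), (252, [35, -38, 49]), (255, [35, -40, 49]), (258, [-95, 33, 18]), (262, [-97, 34, 18]), (266, [-99, 34, 17])]
```

View pics/w0.png

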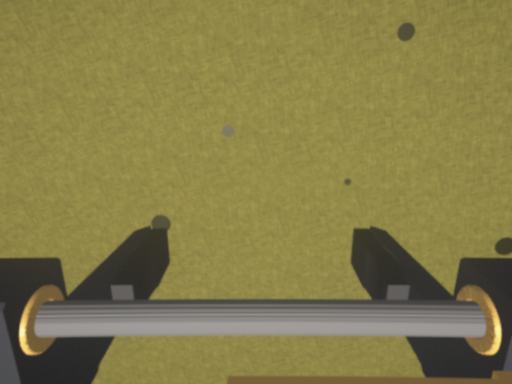

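View pics/w4.png

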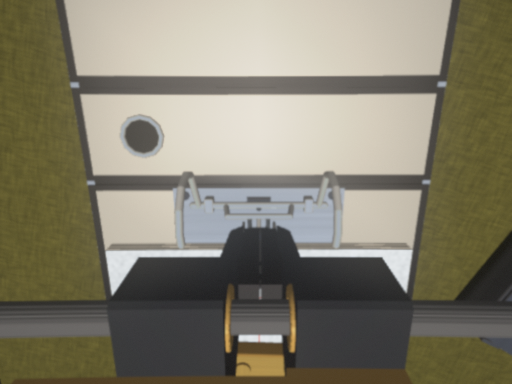

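The visible fingertips end about 27 mm behind the reported TCP. The wrist depth, the scene depth and the body front 64 mm behind the tip all agree on this, so the fingers passed over the lever. I'll lift, go back and redo the push with that offset.

Request:
move_arm:
  series:
    - [[-1.5,0,0,0,0],[-3,0,0,0,0],[-3,-2,0,0,0],[-3,-4,0,0,0],[-3,-4.9,0,0,0],[-2,-4.9,0,0,0],[-1,-4.9,0,0,0],[0.5,-4.9,0,0,0],[1.4,-4.9,0,0,0],[1.4,-4.9,0,0,0]]

```text
clock: 8.05
tool_pos: [0.5513, -0.0839, 0.0336]
tool_rot: [-0.088, 0.701, 0.088, 0.702]
contact_force: [0.1, 0.3, -0.6]
grip_width: 0.0005
```

Run:
```python
from station import *
from h import *
s=state();print(s["clock"],tofile(s["tool_pos"]),s["contact_force"])
c=camera("wrist");cv2.imwrite("pics/w5.png",c["img"])
im=c["img"];cv2.imwrite("pics/w5z.png",cv2.resize(im[60:310,150:370],None,fx=2.4,fy=2.4,interpolation=cv2.INTER_CUBIC))
```

```text
8.05 [-0.00039645 -0.00211652  0.03356324] [ 0.10516103  0.30967538 -0.58850692]
```

View pics/w5z.png

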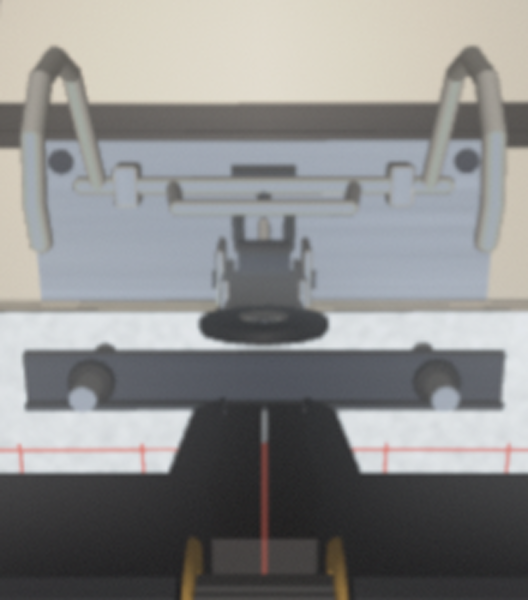

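Request:
move_arm:
  series:
    - [[0,0.8,0,0,0],[0,1.3,0,0,0],[0,1.7,0,0,0],[0,2.1,0,0,0],[0,2.5,0,0,0],[0.1,2.9,0,0,0],[0.2,3.3,0,0,0],[0.4,3.7,0,0,0],[0.6,4.1,0,0,0],[0.7,4.2,0,0,0]]

```text
clock: 9.35
tool_pos: [0.5429, -0.046, 0.0283]
tool_rot: [-0.09, 0.7, 0.087, 0.703]
contact_force: [-0.3, -10.7, 2.8]
grip_width: 0.0004
```

Run:
```python
from station import *
from h import *
s=state();print(s["clock"],tofile(s["tool_pos"]),s["contact_force"]@F())
c=camera("wrist")
im=c["img"];cv2.imwrite("pics/w6z.png",cv2.resize(im[60:310,150:370],None,fx=2.4,fy=2.4,interpolation=cv2.INTER_CUBIC))
```

```text
9.35 [0.00082498 0.03678118 0.02832519] [ -2.90204852 -10.34609232   2.76737731]
```

View pics/w6z.png

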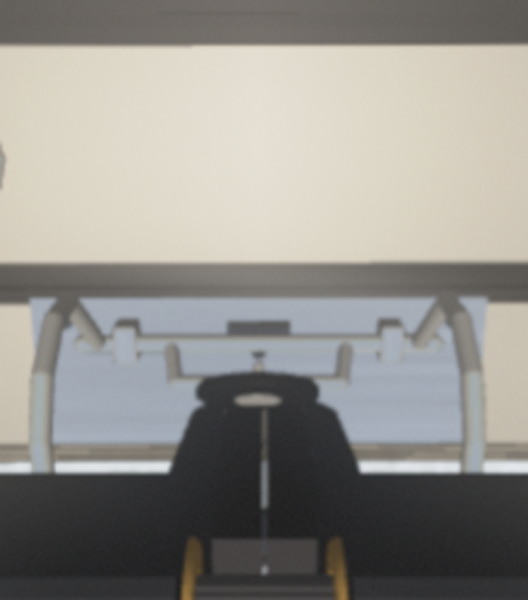

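Contact is confirmed: about 10 N on the plate, and the arches are swinging. I'll continue the arc past the dead point.

Request:
move_arm:
  series:
    - [[0.1,0.5,0,0,0],[0.4,0.9,0,0,0],[0.7,1.2,0,0,0],[1.1,1.5,0,0,0],[1.5,1.8,0,0,0],[1.9,2,0,0,0],[2.3,2.1,0,0,0],[2.7,2.2,0,0,0],[3,2.2,0,0,0],[3.2,2.2,0,0,0]]

```text
clock: 10.65
tool_pos: [0.5369, -0.0243, -0.0044]
tool_rot: [-0.09, 0.701, 0.087, 0.702]
contact_force: [0.2, -0.6, 0.1]
grip_width: 0.0005
```

Run:
```python
from station import *
from h import *
s=state();print(s["clock"],tofile(s["tool_pos"]),s["contact_force"]@F())
c=camera("wrist")
im=c["img"];cv2.imwrite("pics/w7z.png",cv2.resize(im[60:310,150:370],None,fx=2.4,fy=2.4,interpolation=cv2.INTER_CUBIC))
```

```text
10.65 [ 0.00041078  0.05928284 -0.0044272 ] [ 0.03852421 -0.68054496  0.13543203]
```

View pics/w7z.png

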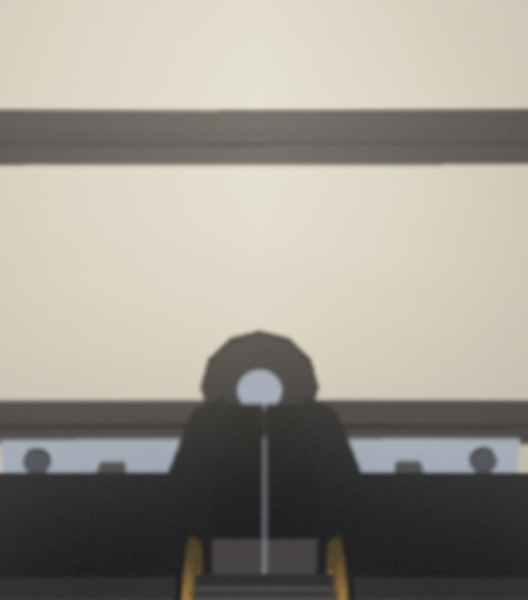

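The plate now lies flat with its rivet at (260,388), there is no force, and the arches have gone over. Lifting off to go above the bar and look.

Request:
move_arm:
  series:
    - [[-2,0,0,0,0],[-5,0,0,0,0],[-8,0,0,0,0],[-9,-2,0,0,0],[-9,-4,0,0,0],[-9,-5.9,0,0,0],[-9,-5.9,0,0,0],[-9,-5.9,0,0,0],[-9,-5.9,0,0,0],[-9,-5.9,0,0,0]]

```text
clock: 11.95
tool_pos: [0.5511, -0.0806, 0.0856]
tool_rot: [-0.09, 0.701, 0.087, 0.702]
contact_force: [0.4, -0.0, 0.2]
grip_width: 0.0006
```

Run:
```python
from station import *
from h import *
s=state();print(s["clock"],tofile(s["tool_pos"]),s["contact_force"]@F(),plan(s,[0,0,.02]))
c=camera("wrist")
im=c["img"];cv2.imwrite("pics/w8z.png",cv2.resize(im[60:310,150:370],None,fx=2.4,fy=2.4,interpolation=cv2.INTER_CUBIC))
f=(cloud(c,s)-O)@F()
for p in [(0,.066,.018),(0,0,.031),(.02,0,.031)]:
    u=proj(c,[toworld(p)],s)[0].round().astype(int);print(p,u,f[u[1],u[0]].round(4))
```

```text
11.95 [0.00023068 0.00115497 0.08561011] [ 0.37183448 -0.11607554  0.18887049] (array([ 6.56, -0.09, -0.03]), np.float64(0.1), np.float64(-179.9))
(0, 0.066, 0.018) [258  94] [-0.0003  0.0662  0.0175]
(0, 0, 0.031) [258 192] [-0.0003 -0.0005  0.0297]
(0.02, 0, 0.031) [287 192] [ 0.0203 -0.0007  0.0292]
```

View pics/w8z.png

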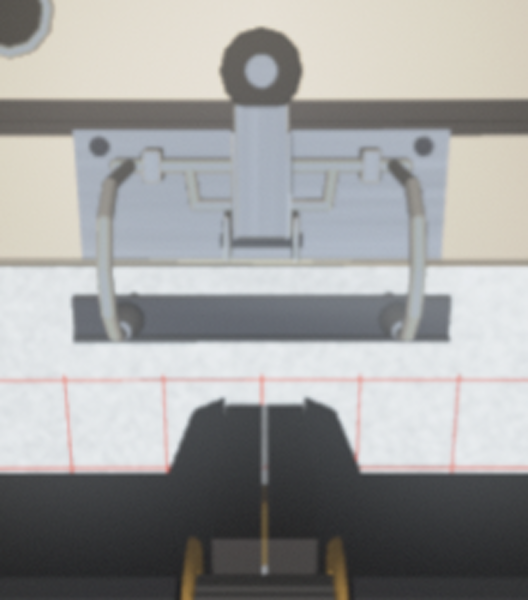

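The lever is shut (plate at z ≈ 17.5 mm) and both arches sit on the post tops at about (122,330) and (400,330). Next I press the bar.

Request:
move_arm:
  series:
    - [[3,-0.1,0,0,0],[5.5,-0.1,0,0,0],[7.2,-0.1,0,0,0],[7.8,-0.1,0,0,0],[8.1,-0.1,0,0,0],[8.4,-0.1,0,0,0],[8.7,-0.1,0,0,0],[8.9,-0.1,0,0,0],[9.1,-0.1,0,0,0],[9.2,-0.1,0,0,0]]

```text
clock: 13.25
tool_pos: [0.5522, -0.0821, -0.0061]
tool_rot: [-0.09, 0.7, 0.087, 0.703]
contact_force: [1.0, 1.5, 2.6]
grip_width: 0.0003
```

Run:
```python
from station import *
from h import *
s=state();print(s["clock"],tofile(s["tool_pos"]),s["contact_force"]@F())
```

```text
13.25 [ 0.00093578 -0.00053906 -0.00611082] [1.37252438 1.15115568 2.59296683]
```

Request:
move_arm:
  series:
    - [[0.1,0,0,0,0],[0.2,0,0,0,0],[0.3,0,0,0,0],[0.4,0,0,0,0],[0.45,0,0,0,0],[0.5,0,0,0,0],[0.55,0,0,0,0],[0.6,0,0,0,0],[0.6,0,0,0,0],[0.6,0,0,0,0]]

```text
clock: 14.5
tool_pos: [0.5524, -0.0821, -0.0085]
tool_rot: [-0.09, 0.701, 0.087, 0.702]
contact_force: [-14.9, 3.9, 37.3]
grip_width: 0.0005
```

Run:
```python
from station import *
from h import *
s=state();print(s["clock"],tofile(s["tool_pos"]),s["contact_force"]@F())
```

```text
14.5 [ 0.00105516 -0.00060685 -0.00851995] [-13.47197498   7.41523953  37.26317419]
```

The bar has bottomed out: the arm stopped with 37 N on it. Retracting and checking.

Request:
move_arm:
  series:
    - [[-0.3,0,0,0,0],[-1,0,0,0,0],[-3,0,0,0,0],[-6,0,0,0,0],[-9,0,0,0,0],[-12,0,0,0,0],[-15,0,0,0,0],[-17,0,0,0,0],[-17,0,0,0,0],[-17,0,0,0,0]]

```text
clock: 15.75
tool_pos: [0.5511, -0.0813, 0.1602]
tool_rot: [-0.09, 0.701, 0.087, 0.702]
contact_force: [0.2, 0.7, -0.4]
grip_width: 0.0004
```

Run:
```python
from station import *
from h import *
s=state();print(s["clock"],tofile(s["tool_pos"]),s["contact_force"]@F())
c=camera("wrist")
im=c["img"];cv2.imwrite("pics/w9.png",cv2.resize(im,None,fx=1.5,fy=1.5))
f=(cloud(c,s)-O)@F()
for x in (-.05,-.025,0,.025,.05):
    m=(abs(f[...,0]-x)<.006)&(abs(f[...,1])<.004);print(x,"bar top",np.nanmedian(f[m][:,2]).round(4),m.sum())
m=(abs(f[...,0])<.05)&(abs(f[...,1]+.02)<.004);print("sheet",np.nanmedian(f[m][:,2]).round(4))
m=(abs(f[...,0])<.008)&(abs(f[...,1]-.07)<.008);print("plate",np.nanmedian(f[m][:,2]).round(4))
c=camera("scene");cv2.imwrite("pics/s9.png",cv2.resize(c["img"][115:275,140:400],None,fx=3,fy=3,interpolation=cv2.INTER_CUBIC))
for t in ["seal","paperweight","punch"]:
    print(t,[(np.round(r["centre"],4).tolist(),round(r["conf"],2)) for r in recognise(c,t)])
```

```text
15.75 [7.27747725e-05 5.11742462e-04 1.60216973e-01] [ 0.41170421  0.63012985 -0.42364597]
-0.05 bar top 0.0161 67
-0.025 bar top 0.0162 105
0 bar top 0.2033 224
0.025 bar top 0.0161 104
0.05 bar top 0.0161 70
sheet 0.0131
plate 0.0166
seal [([0.5789, 0.1554, 0.0389], 0.77), ([0.6028, 0.2915, 0.0277], 0.52), ([0.5233, 0.3214, 0.0304], 0.52)]
paperweight [([0.5666, -0.1529, 0.0252], 0.82)]
punch [([0.7483, -0.0211, 0.0458], 0.77)]
```

View pics/w9.png

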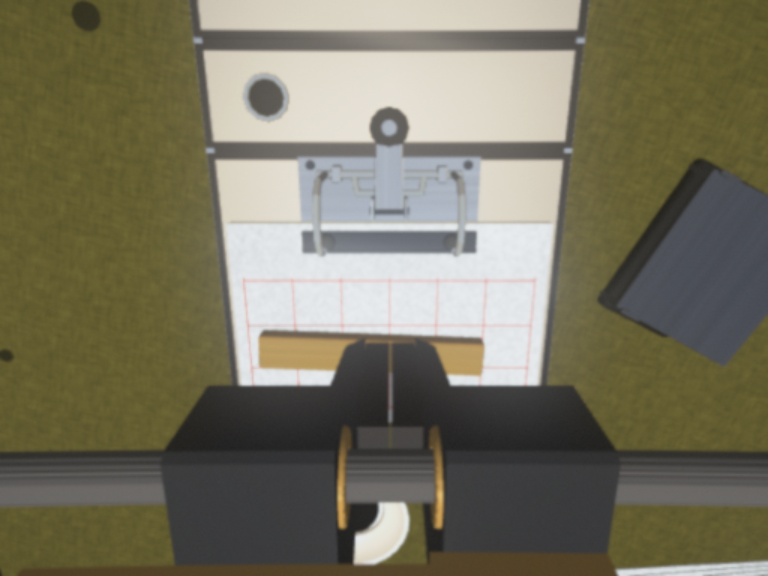

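View pics/s9.png

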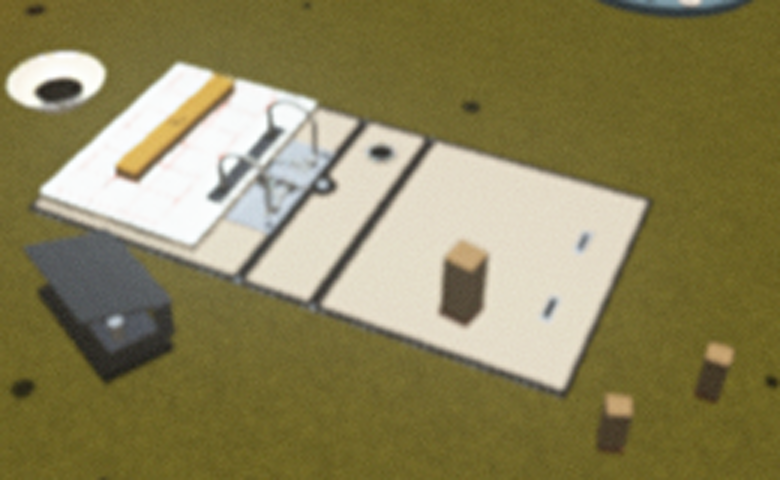

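The bar top sits 3.0 mm above the sheets along its whole length, which is exactly the bar's thickness, so it lies flat. The lever and arches are shut, the loose things haven't moved, and the arm is clear. Handing in.

```bash
python3 -c "
from station import *
print(close_job(), state()['clock'])"
```

```text
the job is handed in; nothing more can be done
the job is handed in; nothing more can be done
```

I closed the file and handed it in, at about 16 s of the 42 s allowed. With the gripper shut, I first pushed the lever over until it snapped into lock, then pressed the compressor bar onto the sheets.

**Missed first push:** my first pass went over the lever without touching it. The visible fingertips end about 26–27 mm short of the reported tool point, which disagrees with the description. I measured the offset, corrected for it and the second push worked.

**Last checks:**
- **Lever and arches:** the thumb plate lies flat at about 17 mm, and both arches sit on the posts.
- **Bar:** its top is 3.0 mm above the sheets at the four points I could read, which is its own thickness. The fingers hid the middle. The absolute depth reads about 1.4 mm low on bar and sheets alike.
- **Bar press force:** about 37 N upward at the end of the press, about 40 N in total. The fingertips carried it, not the arm or gripper body, and it is well under the 120 N wrist limit.
- **Loose things:** the paperweight, seal and punch read within about 4 mm of where they started, which is the detector's accuracy. The ink dish I judged only by eye in the pictures.
- **Arm:** it was clear of everything, with no contact force, when I handed in.

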